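Wedge the peg bay shut and tip the pegs in

ROBOT

A 6-joint arm with a two-finger parallel gripper is mounted at the origin on the work surface. World frame = base frame: x ahead of the robot, y to its left, z up, the work surface at z = 0. Lengths are in m, angles in rad, forces in N, time in s.
With the tool pointing down it reaches from about 0.35 to 0.975 m from the base axis. Payload 4.9 kg.
Tool frame: the origin (TCP) lies midway between the tips of the shut fingers; the grasp point (between the pads) lies 19 mm behind it; z points along the fingers, y is the line along which they close (so a half turn about z gives the same grasp; the last joint's range is limited). The gripper opens to 85 mm and grips with 20 to 120 N. Pads are 22 mm wide; open, the fingers measure 114 mm over their backs; the gripper's body (76 mm by 85 mm) begins 54 mm behind the grasp point. The pads swing forward as they close: fully open they stand 13 mm farther back than shut.
Start: joints at [-1.349, 0.053, 1.613, -0, 1.476, -0.119], TCP at [0.209, -0.589, 0.231] pointing down, gripper open.
Joint ranges: [-3.01, 3.01], [-1.01, 2.22], [0.06, 2.58], [-1.02, 4.17], [0.09, 2.62], [-3.14, 3.14]. Speed limits (rad/s): [2.57, 2.57, 3.14, 3.14, 3.14, 3.14].

INTERFACE

Orientations are given as a rotation vector (axis times angle).
In Python, from station import ctrl gives the robot as it stands. The module is installed in compiled form; this text tells all that it offers.
- The arm moves only by the shell command python3 -m handwheel 'ROWS' [OPENING] [FORCE]. ROWS is JSON, a list of rows, each a list of 2 entries, a list of its own where there are three numbers: the shift along the tool's x, y, z in cm, then the turn, a rotation vector about the tool's x, y, z in rad. In form: [[[tx, ty, tz], [ax, ay, az]], ...]. A call has 1 to 5 rows; each row is the pose to reach, as a shift and turn from the pose commanded when the call began, along the tool's axes at that moment; what a row does not reach only later rows make up. A row lasts 1/8 s, in which the tool goes at most 62.5 mm and 10.7 degrees, less where a joint would pass 70% of its speed; a pose out of reach is approached as far as the arm can. A call with a gripper value outside its range is refused whole. OPENING is the gripper's target within -1 to 1 (shut at 1, half-way at 0, fully open at -1), set as the call begins (- or left out, the last holds). The fingers move at their own pace and stop on an object; FORCE is the grip in N (left out, the last holds). Time passes only in rows, so rows that repeat a pose let the fingers close. It gives the time, the measured TCP pose, the force, the opening and the grip force at its end, in the units of the state.
- ctrl.get_obs(): the state, without advancing time (a new reading comes with each control period).
- ctrl.get_image(name): name is "side" or "top"; returns the picture (480x640x3 uint8, blue, green, red); there is no depth.
- ctrl.calibration(name): a dict with "fx", "fy", "cx", "cy" (pixels), "R" (3x3) and "t" (3): a world point X has camera coordinates R X + t. Camera axes: x right, y down, z forward; pixel columns grow to the right and rows downward; lengths in m; the calibration is good to about 2 mm. A picture is of the moment at which its call begins. calibration takes no time and is no camera call.
- ctrl.finish_job(): hands the job in; it is judged then, once.
Trained networks look in the newest picture that a camera, given by its name, has taken for a name from the list of things; names that differ only in an ending like _2 or _b are one class to them, and where a whole thing is asked for, a point or a joint stands for the part that bears it (a point fixed in the world has none). Each returns a list of dicts, best first, with "score" (0 to 1); they miss things now and then, are a little off and sometimes report something else, mostly with a low value. They report only what shows in the picture. A call takes as long as a camera call. They do not tell look-alikes from the thing itself.
- ctrl.look_for(camera, query): "position" ([column, row] in pixels, amid what is visible of it).
- ctrl.landmark_of(camera, query): "position" ([column, row] in pixels: a listed point, or the origin of a listed thing).
The state is a dict: "t": time; "q": joint angles; "dq": joint speeds; "effort": joint torques, N m; "tool_pos": TCP position; "tool_rot": TCP orientation; "contact_force": force on the tool from outside, world axes, zero at the start; "wrist_torque": the same for the moment, N m; "opening": finger opening in m; "grip_force": force on a finger pad.
Only numpy, scipy, OpenCV 4.12 (cv2) and the standard library are available. Lean on these libraries where they do the work, as an engineer would, in place of code of your own. Each camera call takes 0.05 s, during which the arm holds its last target. There are 200 camera calls.

TASK

The front flap of the open-topped peg bay keeps swinging open: push the wooden wedge, thin end first, under the flap from outside and tap it in until the flap is jammed fully shut and stays so when you let go. Then lift the loaded tray and tip it over the bay so that its jumbo pegs slide off into it, set the empty tray back flat on its cork mat, and put every jumbo peg left lying about into the bay as well. Leave the wedge jammed and do not disturb the other things on the shelf.

Things in the scene. Friction and masses are not known exactly. Their poses are not given: they have to be found in the camera images.
- bay: Open-topped peg bay of aluminium sheet, fixed to the shelf; the shelf is its floor. Origin on the shelf at the middle of the inside, which is 220 x 220 (its x and y from -110 to 110). Three walls 5 thick and 90 high: at -y, -x and +x. The +y side is closed by the flap; +y is the outside in front of the flap.
- flap (a joint): Plywood front flap, 216 long, 10 thick, lower edge 16 above the shelf, top at 90; upright hinge at bay (x 112, y 117). 0 rad = shut (on a stop, outer face at bay y 122); grows as its free end at the bay's -x side swings out to +y. A weak spring (0.2 N m/rad) opens it to about 0.25 rad when nothing holds it. It cannot lift.
- flap_foot (a point): Lower edge of the flap's outer face, half-way along the flap; 16 above the shelf; turns with the flap.
- wedge: Wooden door wedge, 140 long (its x) x 44 wide (its y), flat sole, sloping top: 32 high at the heel (x = -70), 6 high at the tip (x = +70); it is 16 high at x = +16. Origin on the sole, at the middle. 0.12 kg, friction with shelf and flap about 0.6, so with its sole flat it holds once knocked in at the heel with some 10 to 15 N.
- mat: Cork mat 200 x 200 x 3, fixed to the shelf, origin under its middle: the place of the tray.
- tray: White slick plastic tray, 180 (x) x 170 (y), floor 4 thick, walls 22 high at -x, +x and +y; the -y side is an open lip. Above the +y wall stands a grip plate, 100 long (x), 12 thick (y 79 to 91), up to 70 high, taken from above. Origin under the middle of the floor; 0.25 kg. At the start pegs lie on it; they slide off from about 20 degrees of tilt.
- tray_lip (a point): Middle of the tray's open lip (tray x 0, y -85, z 4).
- tray_grip (a point): Middle of the upright grip plate, 50 above the tray's underside (tray x 0, y 85).
- peg1: jumbo wooden clothes peg, treated as a solid bar 100 long (its x) x 24 wide (its y) x 18 thick (its z), 30 g, origin at its centre; at the start on the tray; may be absent.
- peg2: jumbo wooden clothes peg, treated as a solid bar 100 long (its x) x 24 wide (its y) x 18 thick (its z), 30 g, origin at its centre; at the start on the tray; may be absent.
- peg3: jumbo wooden clothes peg, treated as a solid bar 100 long (its x) x 24 wide (its y) x 18 thick (its z), 30 g, origin at its centre; at the start on the tray; may be absent.
- peg4: jumbo wooden clothes peg, treated as a solid bar 100 long (its x) x 24 wide (its y) x 18 thick (its z), 30 g, origin at its centre; at the start lying on the shelf; may be absent.
- peg5: jumbo wooden clothes peg, treated as a solid bar 100 long (its x) x 24 wide (its y) x 18 thick (its z), 30 g, origin at its centre; at the start lying on the shelf; may be absent.
- peg6: jumbo wooden clothes peg, treated as a solid bar 100 long (its x) x 24 wide (its y) x 18 thick (its z), 30 g, origin at its centre; at the start lying on the shelf; may be absent.
- peg7: jumbo wooden clothes peg, treated as a solid bar 100 long (its x) x 24 wide (its y) x 18 thick (its z), 30 g, origin at its centre; at the start lying on the shelf; may be absent.
- tub: Bystander: lidded green plastic tub, 158 x 118 x 97 high, origin under its middle.
- ramekin: Bystander: white ceramic ramekin, 84 across, 45 high, with four small ordinary wooden pegs standing in it (to 85 high); these four stay there. Origin under its middle.
- pinch_bowl: Bystander: red silicone pinch bowl, 80 across, 32 high, origin under its middle.
- stopper: Bystander: green glass cruet stopper standing on its end, 48 across, 74 high, origin under its middle.
- bucket: Bystander: aluminium peg bucket, 100 across, 95 high, its wire handle folded down on the rim, origin under its middle.
- jar: Bystander: amber glass jar, 68 across, 80 high, origin under its middle.
Mind the look-alikes: they are no part of the job. What is shaped like the peg1 but yellow is not meant. What is shaped like the peg2 but purple is not meant.

How it is judged:
On the way, in this order (a step that is already met when the one before it is completed fails the run):
1. the flap is shut and jammed by the wedge, with the robot off both (y of wedge in the frame of bay above 0.115 m and value of joint flap below 0.04 rad and contact force between wedge and flap_c0 above 2.5 N and contact force between each of the arm, the fingers and wedge below 0.05 N and contact force between the fingers and flap_c0 below 0.05 N), for 0.3 s.
2. the tray is lifted clear of the shelf with pegs on it (height (world z) of tray above 0.05 m and ((x of peg1 in the frame of tray between -0.09 and 0.09 m and y of peg1 in the frame of tray between -0.1 and 0.09 m and z of peg1 in the frame of tray between 0.005 and 0.05 m) or (x of peg2 in the frame of tray between -0.09 and 0.09 m and y of peg2 in the frame of tray between -0.1 and 0.09 m and z of peg2 in the frame of tray between 0.005 and 0.05 m) or (x of peg3 in the frame of tray between -0.09 and 0.09 m and y of peg3 in the frame of tray between -0.1 and 0.09 m and z of peg3 in the frame of tray between 0.005 and 0.05 m))), for 0.2 s.
3. the tray is tipped over the bay, its lip above the inside, the flap still jammed (y of wedge in the frame of bay above 0.115 m and value of joint flap below 0.04 rad and contact force between wedge and flap_c0 above 2.5 N and angle between tray's own z axis and vertical above 0.4 rad and height (world z) of tray_lip above 0.08 m and x of tray_lip in the frame of bay between -0.11 and 0.11 m and y of tray_lip in the frame of bay between -0.11 and 0.12 m), for 0.2 s.
At the end, for the whole second after the job is handed in: Flap shut (under 0.04 rad), wedge in from outside, pressing under it by over 2.5 N, robot off both; every jumbo peg present at rest in the bay, centre within its walls and below 85 mm; tray flat and at rest, within 45 mm of the mat's middle (all of step 1 and x of peg1 in the frame of bay between -0.112 and 0.112 m and y of peg1 in the frame of bay between -0.112 and 0.114 m and height (world z) of each of peg1, peg2, peg3, peg4, peg5, peg6, peg7 below 0.085 m and linear speed of each of peg1, peg2, peg3, peg4, peg5, peg6, peg7 below 0.03 m/s and x of peg2 in the frame of bay between -0.112 and 0.112 m and y of peg2 in the frame of bay between -0.112 and 0.114 m and x of peg3 in the frame of bay between -0.112 and 0.112 m and y of peg3 in the frame of bay between -0.112 and 0.114 m and x of peg4 in the frame of bay between -0.112 and 0.112 m and y of peg4 in the frame of bay between -0.112 and 0.114 m and x of peg5 in the frame of bay between -0.112 and 0.112 m and y of peg5 in the frame of bay between -0.112 and 0.114 m and x of peg6 in the frame of bay between -0.112 and 0.112 m and y of peg6 in the frame of bay between -0.112 and 0.114 m and x of peg7 in the frame of bay between -0.112 and 0.112 m and y of peg7 in the frame of bay between -0.112 and 0.114 m and horizontal distance between tray and mat below 0.045 m and angle between tray's own z axis and vertical below 0.06 rad and height (world z) of tray below 0.012 m and linear speed of tray below 0.02 m/s and linear speed of wedge below 0.01 m/s); the robot touches nothing.
It fails at once if a bystander (tub, ramekin, pinch bowl, stopper, bucket or jar) is pushed more than 30 mm or tipped over (distance of any of tub, ramekin, pinch_bowl, stopper, bucket, jar from where it was at the start of the episode above 0.03 m or angle between any of tub, ramekin, pinch_bowl, stopper, bucket, jar's own z axis and vertical above 0.5 rad).
Of peg1, peg2, peg3 only 2 to 3 are there at a start; the rules pass over those that are not, and their reading is None.
Of peg4, peg5, peg6, peg7 only 2 to 4 are there at a start; the rules pass over those that are not, and their reading is None.
At some moment in a run one of peg1, peg2, peg3, peg4, peg5, peg6, peg7 may be knocked a few centimetres aside while the robot is not near it.
It also fails if it takes over 210 s, if anything falls off the work surface, if the arm or the gripper's body presses on something with over 40 N, if the wrist force passes 120 N, or if a joint passes its speed limit or range.

## Working session

There is one attempt and no reset: what is moved stays moved. The work goes in short steps, Python scripts to look and compute and a shell command to move; the robot and the scene stay as the last step left them, time stands still between calls to the robot, and variables do not carry over. Pictures are saved under pics/ and viewed, at most 14 in all, crops included, and the job is handed in when it is done.

```bash
mkdir -p pics; cat > h.py <<'E'
import numpy as np, cv2, json
from station import ctrl
from scipy.spatial.transform import Rotation as Ro
def px2w(cam,p,z):
    c=ctrl.calibration(cam);R=np.array(c["R"]);t=np.array(c["t"])
    d=R.T@np.array([(p[0]-c["cx"])/c["fx"],(p[1]-c["cy"])/c["fy"],1.]);o=-R.T@t
    return o+d*(z-o[2])/d[2]
def w2px(cam,X):
    c=ctrl.calibration(cam);v=np.array(c["R"])@np.array(X)+np.array(c["t"])
    return np.array([c["fx"]*v[0]/v[2]+c["cx"],c["fy"]*v[1]/v[2]+c["cy"]])
def snap(cam,name,crop=None,s=1):
    im=ctrl.get_image(cam)
    if crop: im=im[crop[1]:crop[3],crop[0]:crop[2]]
    if s!=1: im=cv2.resize(im,None,fx=s,fy=s,interpolation=cv2.INTER_CUBIC)
    cv2.imwrite(f"pics/{name}.png",im)
E
python3 - <<'E'
from h import *
for c in("top","side"):
    snap(c,c+"0"); k=ctrl.calibration(c); print(c,k["fx"],(-np.array(k["R"]).T@k["t"]).round(3),np.array(k["R"]).round(2).tolist())
for n in ["bay","flap_foot","wedge","mat","tray","tray_lip","tray_grip","peg1","peg4","tub","ramekin","pinch_bowl","stopper","bucket","jar"]:
    for r in ctrl.landmark_of("top",n)[:8]:
        if r["score"]>.2: print(n,round(r["score"],2),np.round(r["position"]),px2w("top",r["position"],{"tray_grip":.053,"flap_foot":.016,"peg1":.016,"peg4":.009}.get(n,0)).round(3))
o=ctrl.get_obs();print(o)
E
```

```text
top 456.17120998890334 [0.452 0.014 1.192] [[-0.01, -1.0, -0.02], [-1.0, 0.01, -0.08], [0.08, 0.02, -1.0]]
side 488.7618855817838 [0.242 0.926 0.883] [[-0.94, -0.33, 0.01], [-0.23, 0.62, -0.75], [0.24, -0.71, -0.66]]
flap_foot 0.59 [224. 249.] [0.543 0.28  0.016]
flap_foot 0.42 [309. 166.] [0.758 0.059 0.016]
wedge 0.57 [297. 216.] [0.627 0.093 0.   ]
mat 0.63 [262. 169.] [0.756 0.185 0.   ]
mat 0.37 [496. 238.] [ 0.562 -0.425  0.   ]
tray 0.59 [224. 270.] [0.487 0.286 0.   ]
tray_lip 0.93 [254. 267.] [0.496 0.205 0.   ]
tray_lip 0.72 [210. 195.] [0.688 0.322 0.   ]
tray_grip 0.64 [187. 272.] [0.482 0.367 0.053]
peg1 0.89 [155. 345.] [0.299 0.458 0.016]
peg1 0.76 [290. 271.] [0.484 0.11  0.016]
peg1 0.75 [213. 343.] [0.301 0.308 0.016]
peg1 0.73 [374. 316.] [ 0.365 -0.104  0.016]
peg1 0.68 [232. 290.] [0.437 0.26  0.016]
peg1 0.66 [223. 248.] [0.545 0.285 0.016]
peg1 0.61 [492. 236.] [ 0.564 -0.412  0.016]
peg1 0.6 [258. 200.] [0.67  0.193 0.016]
peg4 0.89 [155. 345.] [0.298 0.461 0.009]
peg4 0.76 [290. 271.] [0.484 0.111 0.009]
peg4 0.75 [213. 343.] [0.3   0.31  0.009]
peg4 0.73 [37
[... 598 characters left out ...]
   ]
{'t': 0.85, 'q': array([-1.34897249e+00,  5.26597731e-02,  1.61286131e+00, -2.24205439e-05,
        1.47600279e+00, -1.18987635e-01]), 'dq': array([-1.14469639e-03, -3.34865815e-06,  4.83083028e-04,  3.59293566e-04,
       -1.25432775e-03,  1.14141485e-04]), 'effort': array([-6.31733183e-04, -3.93666315e+01, -3.70461953e+01, -1.39296685e-04,
        3.94905919e-04,  1.23352481e-05]), 'tool_pos': array([ 0.2089085 , -0.58904836,  0.23135168]), 'tool_rot': array([ 3.09602057e+00,  5.32749700e-01, -2.94607009e-05]), 'contact_force': array([0.65565842, 0.22712979, 0.40640883]), 'wrist_torque': array([-0.03902801, -0.00926838,  0.02660558]), 'grip_force': 0.0, 'opening': 0.08545575927907813}
```

View pics/top0.png

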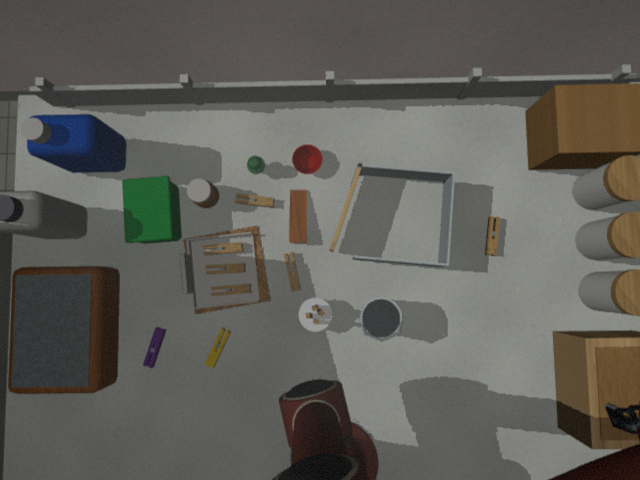

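View pics/side0.png

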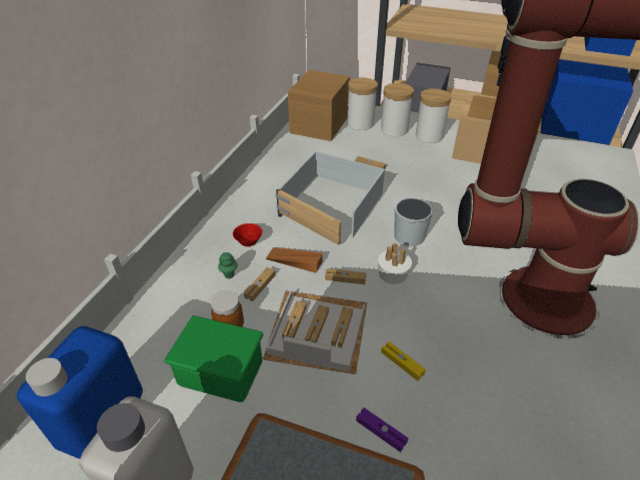

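The top view shows the bay at about (400,215), with its flap's hinge at (360,165) and its free end at (333,250). The wedge is at (298,216) and the tray at (224,270) with 3 pegs. Loose wooden pegs lie at (255,200), (292,272) and (493,236); the yellow and purple ones are decoys. I'll zoom in for geometry.

```bash
python3 - <<'E'
from h import *
im=ctrl.get_image("top"); cv2.imwrite("pics/a.png",cv2.resize(im[150:320,170:510],(800,400),interpolation=cv2.INTER_CUBIC))
s=ctrl.get_image("side"); cv2.imwrite("pics/b.png",cv2.resize(s[140:370,220:440],None,fx=2.6,fy=2.6,interpolation=cv2.INTER_CUBIC))
hsv=cv2.cvtColor(im,cv2.COLOR_BGR2HSV)
for n,p in dict(wedge=(298,216),pA=(250,200),pB=(291,268),pC=(493,232),t1=(215,248),t2=(215,268),t3=(225,290)).items(): print(n,hsv[p[1],p[0]],end=' ')
m=((hsv[...,0]<25)&(hsv[...,1]>75)&(hsv[...,2]>60)).astype(np.uint8)
nl,lab,st,ce=cv2.connectedComponentsWithStats(m)
for i in range(1,nl):
    x,y,w,h,a=st[i]
    if 60<a<3000 and 140<x<520 and 150<y<380:
        r=cv2.minAreaRect(np.argwhere(lab==i)[:,::-1].astype(np.float32)); bp=cv2.boxPoints(r)
        W=np.array([px2w("top",p,.016)[:2] for p in bp]); 
        print(np.round(r[0]),np.round(r[1]),a,"c",px2w("top",ce[i],.016)[:2].round(3),W.round(3).tolist())
E
```

```text
wedge [ 12 133 100] pA [ 23  19 109] pB [120   6  82] pC [102  12 103] t1 [21 60 89] t2 [21 30 86] t3 [15 21 98] [345. 208.] [ 4. 89.] 332 c [ 0.645 -0.034] [[0.537, 0.012], [0.755, -0.069], [0.752, -0.079], [0.534, 0.002]]
[298. 216.] [52. 17.] 914 c [0.625 0.089] [[0.694, 0.111], [0.694, 0.067], [0.557, 0.068], [0.558, 0.112]]
[254. 200.] [37.  9.] 278 c [0.669 0.197] [[0.665, 0.253], [0.69, 0.249], [0.674, 0.152], [0.649, 0.156]]
[492. 236.] [11. 38.] 377 c [ 0.564 -0.412] [[0.519, -0.39], [0.617, -0.403], [0.614, -0.433], [0.516, -0.419]]
[236. 267.] [75. 56.] 713 c [0.511 0.201] [[0.579, 0.339], [0.602, 0.195], [0.41, 0.162], [0.387, 0.304]]
[223. 248.] [10. 39.] 289 c [0.544 0.28 ] [[0.553, 0.337], [0.561, 0.236], [0.536, 0.234], [0.528, 0.334]]
[292. 272.] [37.  9.] 265 c [0.477 0.105] [[0.526, 0.126], [0.53, 0.104], [0.437, 0.085], [0.432, 0.107]]
[225. 268.] [ 9. 39.] 265 c [0.492 0.274] [[0.501, 0.329], [0.506, 0.229], [0.483, 0.228], [0.479, 0.328]]
[230. 290.] [ 9. 39.] 254 c [0.438 0.258] [[0.445, 0.315], [0.452, 0.215], [0.43, 0.214], [0.422, 0.313]]
[223. 307.] [ 4. 57.] 149 c [0.39  0.302] [[0.388, 0.357], [0.405, 0.212], [0.395, 0.21], [0.378, 0.355]]
[217. 348.] [10. 41.] 243 c [0.289 0.299] [[0.25, 0.332], [0.342, 0.288], [0.33, 0.264], [0.238, 0.309]]
```

View pics/a.png

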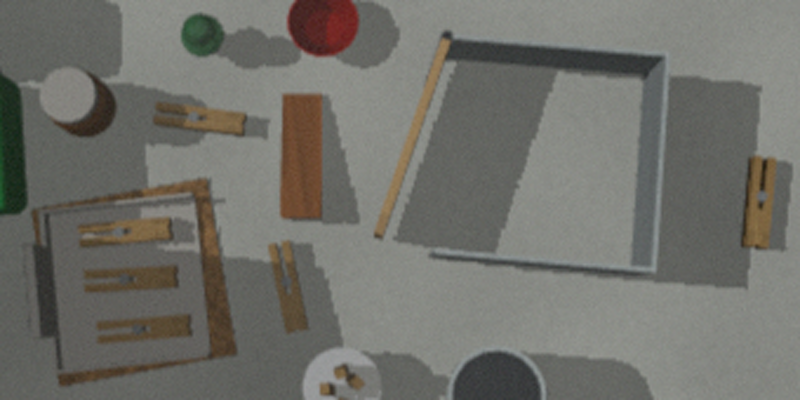

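View pics/b.png

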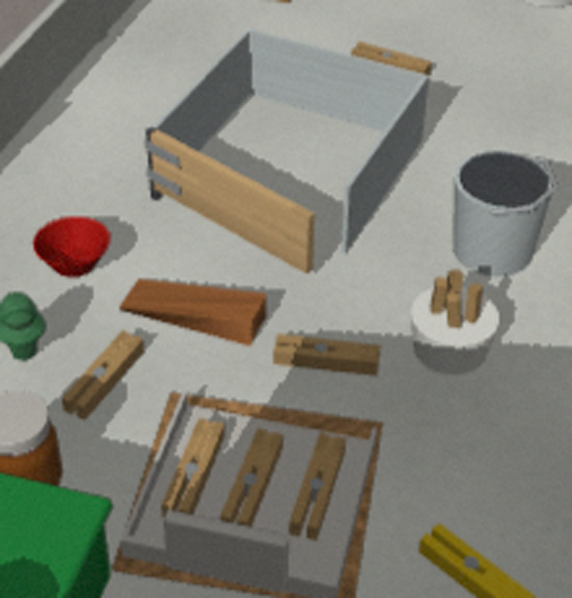

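The wedge's heel is at its low-x end and its tip points along +x. Pegs are long-axis-aligned as fitted above. Next: the bay pose, then the moves to the wedge.

```bash
cat >> h.py <<'E'
def tcp():
    o=ctrl.get_obs(); return np.array(o["tool_pos"]),Ro.from_rotvec(o["tool_rot"])
def goal(p,yawy,tilt=0):
    """print shift(cm) and turn to tool-down pose at p with closing axis y at world angle yawy (deg, mod 180)"""
    P,R=tcp(); best=None
    for k in (0,180):
        a=np.radians(yawy+k); y=np.array([np.cos(a),np.sin(a),0]); z=np.array([0,0,-1.]); x=np.cross(y,z)
        T=Ro.from_matrix(np.array([x,y,z]).T); T=Ro.from_rotvec(x*tilt)*T
        r=(R.inv()*T).as_rotvec()
        if best is None or np.linalg.norm(r)<np.linalg.norm(best): best=r
    print("at",P.round(4),"shift cm",(R.inv().apply(np.array(p)-P)*100).round(2),"turn",best.round(3))
E
python3 - <<'E'
from h import *
f=lambda u,v:px2w("top",(170+u/2.353,150+v/2.353),.09)[:2]
h,c1,c2,e=f(447,37),f(663,57),f(655,270),f(432,256)
fe=f(379,235)
print(h.round(3),c1.round(3),c2.round(3),e.round(3),fe.round(3),np.linalg.norm(c1-c2),np.linalg.norm(h-fe),np.linalg.norm(e-c2))
src=np.array([[112,117],[115,-115],[-115,-115],[-115,110]])/1e3; dst=np.array([h,c1,c2,e])
a=src-src.mean(0);b=dst-dst.mean(0)
th=np.arctan2((a[:,0]*b[:,1]-a[:,1]*b[:,0]).sum(),(a*b).sum());R=np.array([[np.cos(th),-np.sin(th)],[np.sin(th),np.cos(th)]])
t=dst.mean(0)-R@src.mean(0);print("yaw deg",np.degrees(th),"bay",t.round(4),"res",(dst-(src@R.T+t)).round(4).tolist())
for q in [(0,.122),(-.04,.122),(-.04,.138),(-.04,.23)]: print(q,(R@q+t).round(4))
P,Rt=tcp();print(Rt.as_matrix().round(2))
goal([0.58,0.09,0.15],90)
E
```

```text
[ 0.736 -0.07 ] [ 0.711 -0.293] [ 0.49  -0.277] [ 0.508 -0.05 ] [0.53  0.004] 0.22143531786254828 0.21897702448576978 0.2278666080097503
yaw deg -5.666691185764678 bay [ 0.6124 -0.1718] res [[0.0011, -0.0035], [-0.0042, 0.0043], [0.0039, -0.0021], [-0.0008, 0.0012]]
(0, 0.122) [ 0.6244 -0.0504]
(-0.04, 0.122) [ 0.5846 -0.0464]
(-0.04, 0.138) [ 0.5862 -0.0305]
(-0.04, 0.23) [0.5953 0.0611]
[[ 0.94  0.33  0.  ]
 [ 0.33 -0.94  0.  ]
 [ 0.   -0.   -1.  ]]
at [ 0.2089 -0.589   0.2313] shift cm [ 57.67 -51.6    8.13] turn [-0.    -0.     0.341]
```

```bash
for i in 1 2 3; do python3 -m handwheel '[[[19.3,-17.2,0],[0,0,0]],[[19.3,-17.2,0],[0,0,0]],[[19.3,-17.2,0],[0,0,0]],[[19.3,-17.2,0],[0,0,0]],[[19.3,-17.2,0],[0,0,0]]]' -1 | tail -c 300; done
for i in 1 2 3; do python3 -m handwheel '[[[0,0,0],[0,0,-0.18]],[[0,0,0],[0,0,-0.36]],[[0,0,0],[0,0,-0.54]],[[0,0,0],[0,0,-0.72]],[[0,0,0],[0,0,-0.9]]]' | tail -c 300; done
python3 - <<'E'
from h import *
print(ctrl.get_obs()["q"].round(2)); goal([.584,.09,.1],90)
ctrl.get_image("top")
for n in ["wedge","flap_foot","peg4"]:
    for r in ctrl.landmark_of("top",n)[:8]:
        if r["score"]>.2: print(n,round(r["score"],2),np.round(r["position"],1),px2w("top",r["position"],{"flap_foot":.016,"peg4":.009}.get(n,0)).round(3))
E
```

```text
t: 1.58
tool_pos: [0.3347, -0.3597, 0.2315]
tool_rot: [3.094, 0.539, 0.001]
contact_force: [-0.8, -0.5, 0.2]
opening: 0.0858
grip_force: 0.0
t: 2.2
tool_pos: [0.4589, -0.1337, 0.2315]
tool_rot: [3.095, 0.54, 0.001]
contact_force: [-0.7, -0.5, -0.8]
opening: 0.0853
grip_force: 0.0
t: 2.82
tool_pos: [0.5835, 0.092, 0.2308]
tool_rot: [3.095, 0.536, -0.001]
contact_force: [0.2, -0.6, 0.1]
opening: 0.0852
grip_force: 0.0
t: 3.45
tool_pos: [0.5823, 0.0882, 0.2312]
tool_rot: [2.553, 1.83, -0.001]
contact_force: [0.3, -0.1, 0.9]
opening: 0.0853
grip_force: 0.0
t: 4.08
tool_pos: [0.5823, 0.0882, 0.2312]
tool_rot: [1.503, 2.758, -0.002]
contact_force: [-0.9, 0.4, -0.4]
opening: 0.0852
grip_force: 0.0
t: 4.7
tool_pos: [0.5822, 0.0882, 0.2312]
tool_rot: [-0.153, -3.138, 0.002]
contact_force: [-0.2, 0.4, -0.6]
opening: 0.0856
grip_force: 0.0
[ 0.02 -0.03  1.7  -0.    1.48 -1.45]
at [0.5822 0.0882 0.2312] shift cm [-0.16  0.21 13.12] turn [-0.001 -0.    -0.098]
wedge 0.71 [296.1 214.4] [0.632 0.094 0.   ]
flap_foot 0.57 [341.6 213.9] [ 0.629 -0.025  0.016]
flap_foot 0.41 [290.9 270.8] [0.483 0.108 0.016]
peg4 0.84 [494.6 236.9] [ 0.564 -0.42   0.009]
peg4 0.84 [214.4 345.7] [0.294 0.307 0.009]
peg4 0.7 [223.9 246.8] [0.548 0.283 0.009]
peg4 0.66 [231.3 290.2] [0.435 0.264 0.009]
peg4 0.6 [155.7 345.6] [0.296 0.458 0.009]
peg4 0.51 [223.9 267.8] [0.494 0.283 0.009]
peg4 0.45 [295.7 272.2] [0.48  0.096 0.009]
```

```bash
python3 -m handwheel '[[[-0.1,0.2,5],[0,0,-0.1]],[[-0.1,0.2,10],[0,0,-0.1]],[[-0.1,0.2,15],[0,0,-0.1]],[[-0.1,0.2,19],[0,0,-0.1]],[[-0.1,0.2,22.5],[0,0,-0.1]]]' -1 40
python3 -m handwheel '[[[0,0,0],[0,0,0]],[[0,0,0],[0,0,0]],[[0,0,0],[0,0,0]],[[0,0,0],[0,0,0]],[[0,0,0],[0,0,0]]]' 1 40
python3 -m handwheel '[[[0,0,0],[0,0,0]],[[0,0,0],[0,0,0]],[[0,0,0],[0,0,0]]]'
python3 - <<'E'
from h import *
snap("side","c",(220,140,440,370),2.6)
E
```

```text
t: 5.52
tool_pos: [0.5828, 0.0919, 0.0045]
tool_rot: [-0.006, -3.14, 0.001]
contact_force: [-0.4, 0.2, 0.2]
opening: 0.0853
grip_force: 0.0
t: 6.15
tool_pos: [0.5854, 0.0926, 0.0089]
tool_rot: [0.001, 3.137, -0.0]
contact_force: [-0.3, -1.3, 6.7]
opening: 0.0433
grip_force: 41.8
t: 6.52
tool_pos: [0.5853, 0.0926, 0.0089]
tool_rot: [0.001, 3.137, -0.0]
contact_force: [-0.3, -0.3, 6.6]
opening: 0.0434
grip_force: 41.8
```

View pics/c.png

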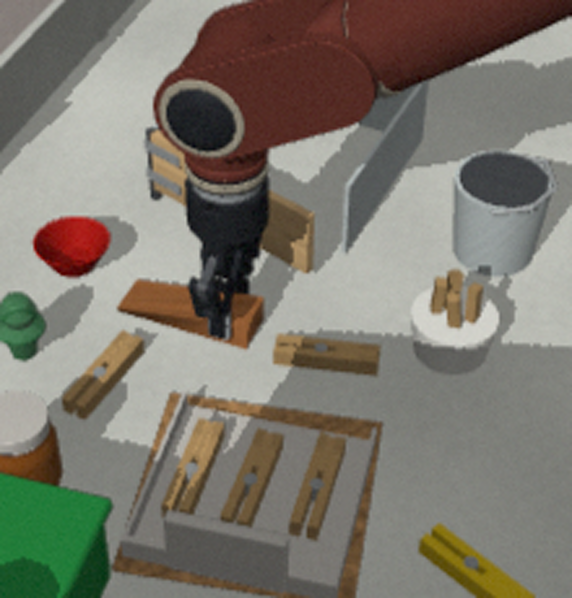

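```bash
python3 -m handwheel '[[[0,0,-3],[0,0,0]],[[0,2,-6],[0,0,0]],[[0,5,-7],[0,0,0]],[[0,5,-7],[0,0,0]]]' | head -2
python3 -m handwheel '[[[0,0,0],[0,0,0.17]],[[0,0,0],[0,0,0.34]],[[0,0,0],[0,0,0.51]],[[0,0,0],[0,0,0.68]],[[0,0,0],[0,0,0.85]]]' |head -3
python3 -m handwheel '[[[0,0,0],[0,0,0.17]],[[0,0,0],[0,0,0.34]],[[0,0,0],[0,0,0.51]],[[0,0,0],[0,0,0.68]],[[0,0,0],[0,0,0.82]]]'
python3 - <<'E'
from h import *
goal([.609,.102,.045],-5.7)
E
```

```text
t: 7.08
tool_pos: [0.5839, 0.1444, 0.0779]
t: 7.7
tool_pos: [0.5825, 0.1419, 0.0752]
tool_rot: [-1.305, -2.856, 0.002]
t: 8.32
tool_pos: [0.5825, 0.1419, 0.0752]
tool_rot: [-2.335, -2.101, 0.003]
contact_force: [0.2, 0.1, -1.6]
opening: 0.0432
grip_force: 40.7
at [0.5825 0.1419 0.0752] shift cm [-3.69  3.06  3.02] turn [-0.002  0.001 -0.006]
```

```bash
python3 -m handwheel '[[[-1.9,1.5,0],[0,0,0]],[[-3.7,3.1,0],[0,0,0]],[[-3.7,3.1,4],[0,0,0]],[[-3.7,3.1,6.5],[0,0,0]],[[-3.7,3.1,6.5],[0,0,0]]]'
python3 - <<'E'
from h import *
snap("side","d",(200,140,420,340),2.8)
E
```

```text
t: 8.95
tool_pos: [0.6103, 0.1011, 0.0096]
tool_rot: [-2.329, -2.106, 0.004]
contact_force: [0.9, -0.4, -1.5]
opening: 0.0435
grip_force: 40.5
```

View pics/d.png

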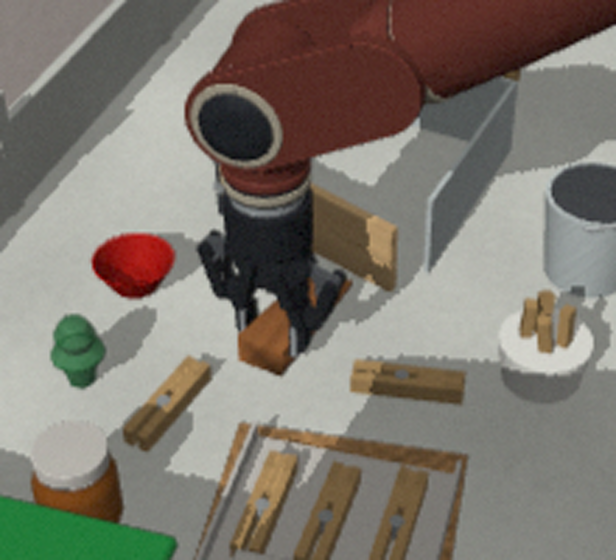

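The wedge lies flat with its tip toward the flap. I'll push along bay -y.

```bash
python3 -m handwheel '[[[-1.2,0,0],[0,0,0]],[[-2.4,0,0],[0,0,0]],[[-3.6,0,0],[0,0,0]],[[-4.8,0,0],[0,0,0]],[[-6,0,0],[0,0,0]]]'
python3 -m handwheel '[[[-0.6,0,0],[0,0,0]],[[-1.2,0,0],[0,0,0]],[[-1.8,0,0],[0,0,0]],[[-2.2,0,0],[0,0,0]],[[-2.2,0,0],[0,0,0]]]'
python3 -m handwheel '[[[-0.2,0,0],[0,0,0]],[[-0.4,0,0],[0,0,0]],[[-0.6,0,0],[0,0,0]],[[-0.6,0,0],[0,0,0]]]'
python3 - <<'E'
from h import *
snap("side","e",(200,140,420,340),2.8)
E
```

```text
t: 9.62
tool_pos: [0.6042, 0.0423, 0.0113]
tool_rot: [-2.33, -2.107, 0.0]
contact_force: [-0.5, 0.4, -2.0]
opening: 0.0427
grip_force: 40.6
t: 10.25
tool_pos: [0.6022, 0.0211, 0.0111]
tool_rot: [-2.33, -2.107, 0.0]
contact_force: [0.4, 0.6, -4.0]
opening: 0.0431
grip_force: 40.8
t: 10.75
tool_pos: [0.6014, 0.0155, 0.0109]
tool_rot: [-2.329, -2.107, 0.0]
contact_force: [0.3, 3.1, -6.0]
opening: 0.0429
grip_force: 41.2
```

View pics/e.png

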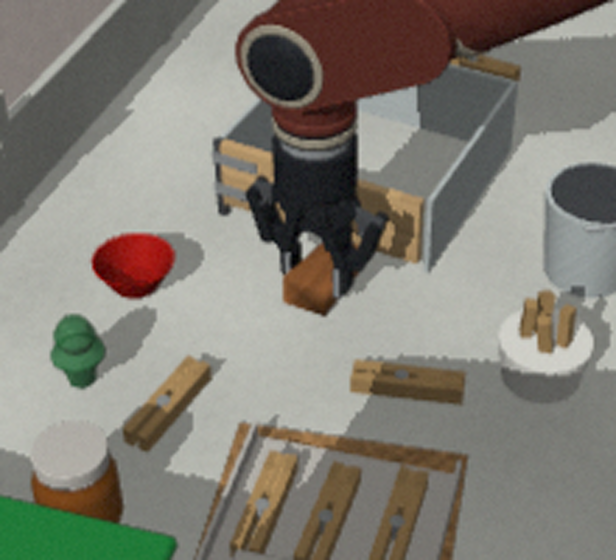

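```bash
python3 -m handwheel '[[[0,0,0.4],[0,0,0]],[[-0.2,0,0.4],[0,0,0]],[[-0.4,0,0.4],[0,0,0]],[[-0.4,0,0.4],[0,0,0]],[[-0.4,0,0.4],[0,0,0]]]'
python3 -m handwheel '[[[0,0,0],[0,0,0]],[[0,0,0],[0,0,0]],[[0,0,0],[0,0,0]],[[0,0,0],[0,0,0]]]' -1
python3 -m handwheel '[[[0,0,-3],[0,0,0]],[[0,0,-7],[0,0,0]],[[3,0,-9],[0,0,0]],[[7.5,0,-9],[0,0,0]],[[7.5,0,-9],[0,0,0]]]' 1
python3 - <<'E'
from h import *
ctrl.get_image("top")
for n in ["wedge","flap_foot"]:
    for r in ctrl.landmark_of("top",n)[:2]: print(n,round(r["score"],2),np.round(r["position"],1),px2w("top",r["position"],{"flap_foot":.016}.get(n,0)).round(3))
E
```

```text
t: 11.42
tool_pos: [0.6018, 0.0111, 0.0078]
tool_rot: [2.329, 2.107, 0.001]
contact_force: [1.1, 3.5, -0.0]
opening: 0.0433
grip_force: 41.6
t: 11.92
tool_pos: [0.6013, 0.0111, 0.0073]
tool_rot: [2.33, 2.108, -0.0]
contact_force: [0.7, 0.0, 0.9]
opening: 0.0852
grip_force: 0.0
t: 12.55
tool_pos: [0.609, 0.0881, 0.0978]
tool_rot: [2.326, 2.111, 0.001]
contact_force: [0.4, -0.1, 0.5]
opening: -0.0004
grip_force: 0.0
wedge 0.64 [342.3 226.1] [ 0.599 -0.027  0.   ]
wedge 0.52 [230.  286.9] [0.444 0.269 0.   ]
flap_foot 0.75 [347.6 217.7] [ 0.619 -0.041  0.016]
flap_foot 0.57 [378.1 313.8] [ 0.371 -0.114  0.016]
```

```bash
python3 -m handwheel '[[[0,0,4],[0,0,0]],[[0,0,8.5],[0,0,0]],[[-1.5,0,8.5],[0,0,0]],[[-2.5,0,8.5],[0,0,0]],[[-3.2,0,8.5],[0,0,0]]]'
python3 -m handwheel '[[[-0.3,0,0],[0,0,0]],[[-0.6,0,0],[0,0,0]],[[-0.9,0,0],[0,0,0]],[[-1.2,0,0],[0,0,0]],[[-1.2,0,0],[0,0,0]]]'
```

```text
t: 13.32
tool_pos: [0.6075, 0.0526, 0.015]
tool_rot: [2.329, 2.104, 0.005]
contact_force: [0.3, -0.4, -0.3]
opening: 0.0
grip_force: 0.0
t: 13.95
tool_pos: [0.6056, 0.0441, 0.0137]
tool_rot: [-2.329, -2.107, -0.007]
contact_force: [0.6, 8.7, 4.4]
opening: -0.0
grip_force: 4.3
```

```bash
python3 -m handwheel '[[[-0.2,0,0],[0,0,0]],[[-0.4,0,0],[0,0,0]],[[-0.6,0,0],[0,0,0]],[[-0.6,0,0],[0,0,0]]]'
python3 -m handwheel '[[[-0.2,0,0],[0,0,0]],[[-0.4,0,0],[0,0,0]],[[-0.6,0,0],[0,0,0]],[[-0.6,0,0],[0,0,0]]]'
```

```text
t: 14.45
tool_pos: [0.6054, 0.043, 0.0138]
tool_rot: [-2.326, -2.102, -0.018]
contact_force: [2.6, 23.8, 3.9]
opening: 0.0
grip_force: 12.2
t: 14.95
tool_pos: [0.6052, 0.042, 0.0139]
tool_rot: [-2.322, -2.098, -0.029]
contact_force: [5.1, 41.1, 3.4]
opening: 0.0003
grip_force: 20.5
```

```bash
python3 -m handwheel '[[[2,0,0],[0,0,0]],[[5,0,0],[0,0,0]],[[5,0,-5],[0,0,0]],[[5,0,-10],[0,0,0]],[[8,0,-14],[0,0,0]]]' -1
python3 -m handwheel '[[[6,0,0],[0,0,0]],[[12,0,0],[0,0,0]],[[18,0,0],[0,0,0]],[[18,-6,0],[0,0,0]],[[18,-12,0],[0,0,0]]]'
python3 - <<'E'
from h import *
snap("top","f",(150,140,510,370),2.2)
for n in ["wedge","flap_foot","tray","tray_lip","tray_grip","mat","peg4"]:
    for r in ctrl.landmark_of("top",n)[:7 if n=="peg4" else 2]: print(n,round(r["score"],2),np.round(r["position"],1),px2w("top",r["position"],{"flap_foot":.016,"tray_grip":.053,"tray_lip":.007,"peg4":.009}.get(n,0)).round(3))
E
```

```text
t: 15.58
tool_pos: [0.6115, 0.1084, 0.1541]
tool_rot: [2.331, 2.104, -0.001]
contact_force: [1.0, 1.1, -1.1]
opening: 0.0853
grip_force: 0.0
t: 16.2
tool_pos: [0.5083, 0.301, 0.1502]
tool_rot: [2.329, 2.108, -0.006]
contact_force: [-0.1, 1.4, 0.0]
opening: 0.0855
grip_force: 0.0
wedge 0.85 [345.2 227.4] [ 0.595 -0.035  0.   ]
flap_foot 0.43 [163.1 214.3] [0.636 0.442 0.016]
tray 0.61 [224.4 271.7] [0.484 0.284 0.   ]
tray_lip 0.6 [252.9 266.1] [0.497 0.208 0.007]
tray_lip 0.27 [208.1 194.4] [0.688 0.326 0.007]
tray_grip 0.67 [352.1 215.2] [ 0.62  -0.05   0.053]
peg4 0.9 [225.3 250.1] [0.54  0.28  0.009]
peg4 0.89 [224.5 269.2] [0.49  0.281 0.009]
peg4 0.87 [255.1 199.8] [0.671 0.201 0.009]
peg4 0.75 [229.1 286.9] [0.444 0.269 0.009]
peg4 0.75 [493.1 235.9] [ 0.566 -0.416  0.009]
peg4 0.65 [291.4 270. ] [0.485 0.107 0.009]
peg4 0.54 [213.7 345. ] [0.296 0.309 0.009]
```

View pics/f.png

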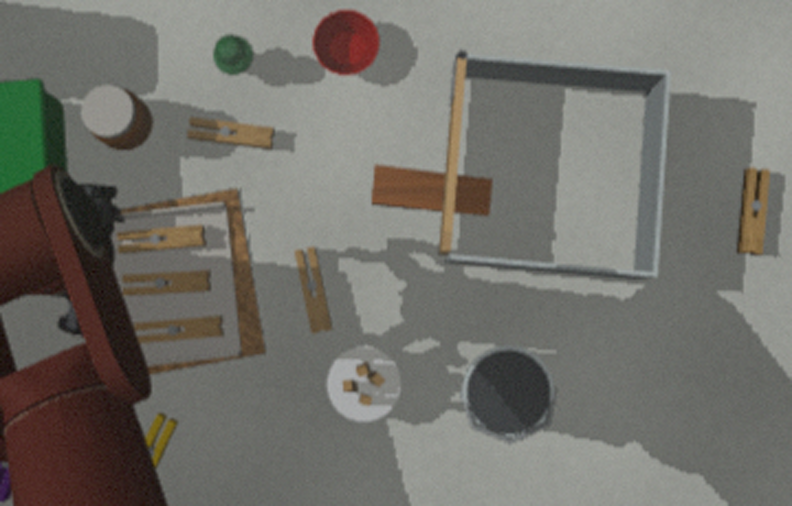

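The flap is shut at (455,150 in the crop) with the wedge beneath it. Next is the tray: turn and go over the grip plate.

```bash
python3 -m handwheel '[[[0,0,-1],[0,0,0.18]],[[0,0,-1],[0,0,0.36]],[[0,0,-1],[0,0,0.54]],[[0,0,-1],[0,0,0.72]],[[0,0,-1],[0,0,0.9]]]' -1 |head -2
python3 -m handwheel '[[[0,0,0],[0,0,0.16]],[[0,0,0],[0,0,0.32]],[[0,0,0],[0,0,0.46]],[[0,0,0],[0,0,0.46]]]' |head -3
python3 - <<'E'
from h import *
print(ctrl.get_obs()["q"].round(2)); goal([.480,.369,.12],96)
ctrl.get_image("side")
for n in ["tray","tray_lip","tray_grip"]:
    for r in ctrl.landmark_of("side",n)[:2]: print(n,round(r["score"],2),np.round(r["position"],1),px2w("side",r["position"],{"tray":.003,"tray_grip":.053,"tray_lip":.007}[n]).round(3))
E
```

```text
t: 17.23
tool_pos: [0.5112, 0.3005, 0.1628]
t: 17.73
tool_pos: [0.511, 0.3006, 0.1626]
tool_rot: [-3.137, -0.175, -0.001]
[ 0.41  0.03  1.76 -0.    1.36  1.87]
at [0.511  0.3006 0.1626] shift cm [-2.32 -7.15  4.26] turn [-0.    -0.001  0.007]
tray_lip 0.88 [324.5 301. ] [0.502 0.199 0.007]
tray_lip 0.54 [407.1 239.9] [ 0.367 -0.084  0.007]
tray_grip 0.67 [305.7 346.2] [0.483 0.366 0.053]
```

```bash
python3 -m handwheel '[[[-1.1,-3.5,0],[0,0,0]],[[-2.2,-7.0,0],[0,0,0]],[[-2.2,-7.0,5],[0,0,0]],[[-2.2,-7.0,9],[0,0,0]],[[-2.2,-7.0,12.8],[0,0,0]]]' -1
python3 -m handwheel '[[[0,0,0],[0,0,0]],[[0,0,0],[0,0,0]],[[0,0,0],[0,0,0]],[[0,0,0],[0,0,0]],[[0,0,0],[0,0,0]]]' 1 80
python3 -m handwheel '[[[0,0,0],[0,0,0]],[[0,0,0],[0,0,0]],[[0,0,0],[0,0,0]]]' 
python3 - <<'E'
from h import *
snap("side","g",(200,180,460,380),2.6)
E
```

```text
t: 18.55
tool_pos: [0.48, 0.368, 0.033]
tool_rot: [3.137, 0.176, -0.0]
contact_force: [-0.3, -0.3, 0.3]
opening: 0.0854
grip_force: 0.0
t: 19.18
tool_pos: [0.4814, 0.3685, 0.0364]
tool_rot: [-3.136, -0.174, -0.004]
contact_force: [-1.1, -1.4, 6.5]
opening: 0.0109
grip_force: 79.2
t: 19.55
tool_pos: [0.4814, 0.3684, 0.0364]
tool_rot: [-3.136, -0.174, -0.004]
contact_force: [-1.3, -1.5, 6.8]
opening: 0.0112
grip_force: 79.2
```

View pics/g.png

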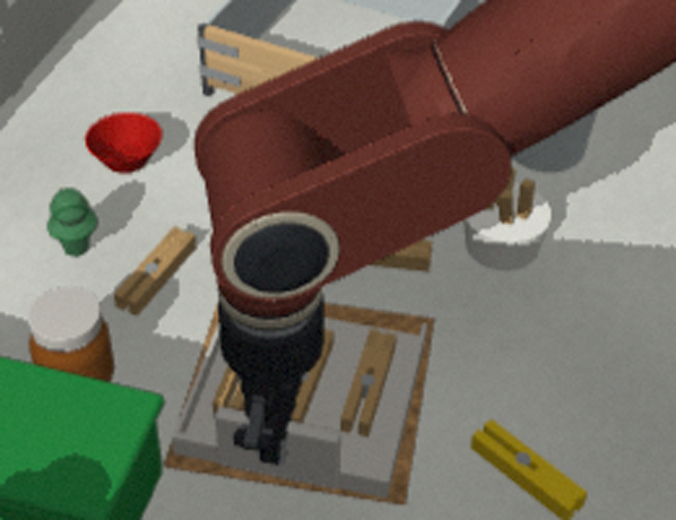

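```bash
python3 -m handwheel '[[[0,0,-1],[0,0,0]],[[0,0,-2.5],[0,0,0]],[[0,0,-5],[0,0,0]],[[0,0,-8],[0,0,0]],[[0,0,-11],[0,0,0]]]'
python3 -m handwheel '[[[0,0,-3],[0,0,0]],[[0,0,-6],[0,0,0]],[[0,0,-9],[0,0,0]],[[0,0,-11],[0,0,0]],[[0,0,-12],[0,0,0]]]'
python3 - <<'E'
from h import *
snap("side","h",(160,60,460,360),2)
E
```

```text
t: 20.23
tool_pos: [0.4798, 0.3679, 0.1455]
tool_rot: [-3.137, -0.174, 0.001]
contact_force: [0.2, 0.9, -3.0]
opening: 0.0108
grip_force: 78.1
t: 20.85
tool_pos: [0.4803, 0.3681, 0.2658]
tool_rot: [-3.136, -0.174, -0.002]
contact_force: [-0.3, 0.1, -4.1]
opening: 0.0112
grip_force: 78.0
```

View pics/h.png

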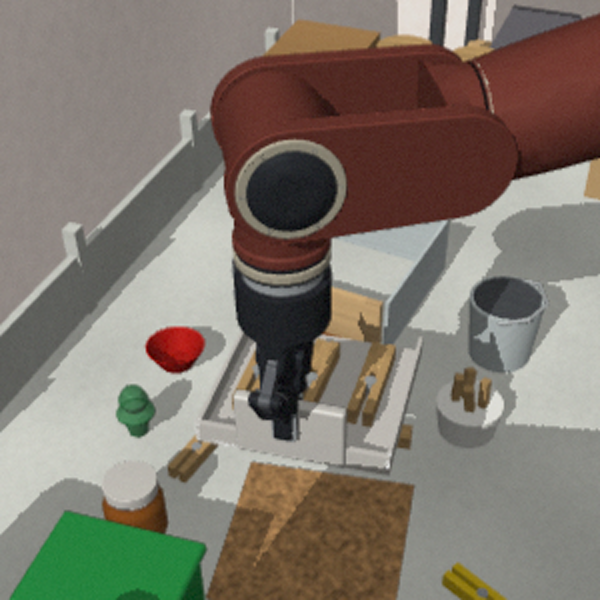

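```bash
python3 - <<'E'
from h import *
goal([.631,.017,.255],84.3)
print(ctrl.get_obs()["q"].round(2))
c=ctrl.calibration("top")
ctrl.get_image("top")
for n in ["mat"]:
    for cam in ["top"]:
        for r in ctrl.landmark_of(cam,n)[:2]: print(n,round(r["score"],2),np.round(r["position"],1),px2w(cam,r["position"],.0).round(3))
E
```

```text
at [0.4806 0.3683 0.2665] shift cm [11.06 36.58  1.13] turn [-0.001 -0.002  0.21 ]
[ 0.53 -0.01  1.62  0.    1.53  1.99]
mat 0.8 [225.7 267.9] [0.494 0.28  0.   ]
```

```bash
python3 -m handwheel '[[[0.3,1,0],[0,0,0]],[[0.9,3,0],[0,0,0]],[[1.7,5.7,0],[0,0,0]],[[2.6,8.7,0.3],[0,0,0]],[[3.6,12,0.5],[0,0,0]]]' | head -2
python3 -m handwheel '[[[1,3.3,0],[0,0,0]],[[2,6.6,0],[0,0,0]],[[3,9.9,0],[0,0,0]],[[4,13.2,0.3],[0,0,0]],[[4.8,15.7,0.6],[0,0,0]]]' | head -2
python3 -m handwheel '[[[0.7,2.4,0],[0,0,0.04]],[[1.3,4.4,0],[0,0,0.08]],[[1.9,6.4,0],[0,0,0.12]],[[2.4,7.9,0],[0,0,0.16]],[[2.7,8.9,0],[0,0,0.21]]]'
python3 - <<'E'
from h import *
goal([.631,.017,.255],84.3); print(ctrl.get_obs()["q"].round(2))
snap("top","i",(180,120,480,320),2.6)
E
```

```text
t: 21.62
tool_pos: [0.5296, 0.2504, 0.2585]
t: 22.25
tool_pos: [0.5944, 0.099, 0.2525]
t: 22.88
tool_pos: [0.6313, 0.0157, 0.2532]
tool_rot: [-3.137, 0.161, 0.0]
contact_force: [-0.8, 0.1, -3.6]
opening: 0.0108
grip_force: 78.1
at [0.6313 0.0157 0.2532] shift cm [-0.05 -0.13 -0.18] turn [-0.     0.    -0.003]
[-0.09  0.06  1.57  0.    1.51  1.58]
```

View pics/i.png

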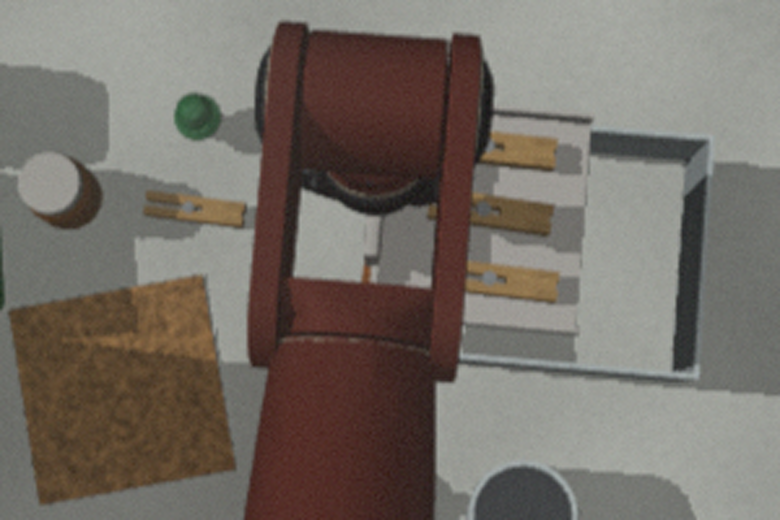

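```bash
python3 -m handwheel '[[[0,0,0],[0.1,0,0]],[[0,0,0],[0.2,0,0]],[[0,0,0],[0.3,0,0]],[[0,0,0],[0.4,0,0]],[[0,0,0],[0.46,0,0]]]'
python3 -m handwheel '[[[0,0,0],[0,0,0]],[[0,0,0],[0,0,0]],[[0,0,0],[0,0,0]],[[0,0,0],[0,0,0]],[[0,0,0],[0,0,0]]]' |head -1
python3 - <<'E'
from h import *
print(ctrl.get_obs()["q"].round(2)); snap("top","j",(180,120,480,320),2.6)
E
```

```text
t: 23.55
tool_pos: [0.6308, 0.0162, 0.2531]
tool_rot: [-2.678, 0.134, -0.031]
contact_force: [-0.8, -0.6, -4.5]
opening: 0.0115
grip_force: 78.4
t: 24.18
[-0.29  0.06  1.61  0.45  1.56  1.35]
```

View pics/j.png

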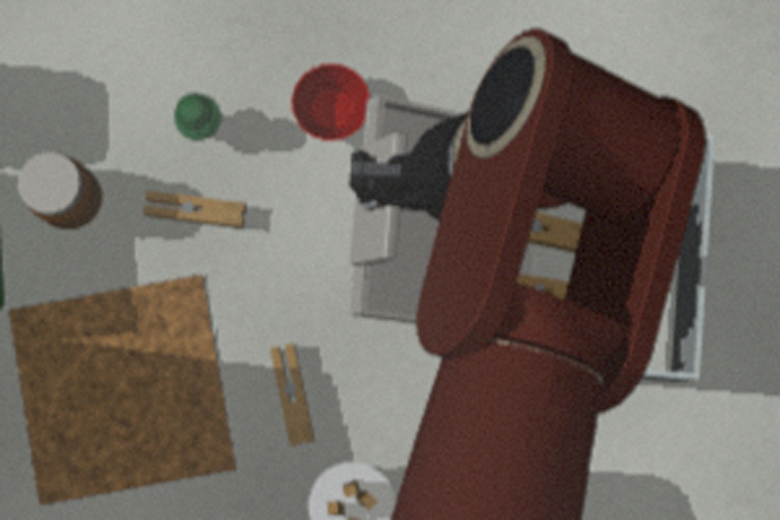

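```bash
python3 -m handwheel '[[[0,0.5,-0.4],[0.06,0,0]],[[0,1,-0.7],[0.12,0,0]],[[0,1.5,-1.1],[0.18,0,0]],[[0,2,-1.5],[0.24,0,0]],[[0,2.5,-1.8],[0.3,0,0]]]'
python3 -m handwheel '[[[0,0,0],[0,0,0]],[[0,0,0],[0,0,0]],[[0,0,0],[0,0,0]],[[0,0,0],[0,0,0]],[[0,0,0],[0,0,0]]]' |head -1
python3 - <<'E'
from h import *
P,R=tcp(); M=R.as_matrix()
# tray axes: x=tool x, y=-tool y, z=-tool z ; lip from tcp (0,-.17,-.029)
lip=P+M@np.array([0,.17,.029]);print("lip",lip.round(3),"tilt",np.arccos(-M[2,2]))
ctrl.get_image("side")
for cam in("side","top"):
    if cam=="top": ctrl.get_image("top")
    for r in ctrl.look_for(cam,"peg1")[:8]: print(cam,round(r["score"],2),np.round(r["position"]),px2w(cam,r["position"],.02).round(3))
E
```

```text
t: 24.85
tool_pos: [0.6282, -0.0143, 0.2589]
tool_rot: [-2.378, 0.118, -0.049]
contact_force: [1.5, 0.8, -3.1]
opening: 0.0109
grip_force: 78.6
t: 25.48
lip [ 0.618 -0.116  0.12 ] tilt 0.7596937675185889
side 0.96 [406. 360.] [0.283 0.305 0.02 ]
side 0.83 [380. 431.] [0.294 0.473 0.02 ]
side 0.72 [358. 196.] [ 0.545 -0.214  0.02 ]
side 0.71 [336. 193.] [ 0.613 -0.203  0.02 ]
side 0.69 [367. 164.] [ 0.571 -0.391  0.02 ]
side 0.67 [257. 285.] [0.667 0.217 0.02 ]
side 0.65 [324. 192.] [ 0.648 -0.197  0.02 ]
side 0.59 [343. 276.] [0.483 0.117 0.02 ]
top 0.91 [212. 346.] [0.294 0.31  0.02 ]
top 0.71 [292. 272.] [0.48  0.106 0.02 ]
top 0.71 [259. 198.] [0.673 0.19  0.02 ]
top 0.63 [494. 238.] [ 0.559 -0.414  0.02 ]
top 0.61 [154. 348.] [0.292 0.459 0.02 ]
top 0.34 [152. 209.] [0.65  0.469 0.02 ]
```

All three tray pegs are in the bay. Bringing the tray back.

```bash
python3 -m handwheel '[[[0,-0.7,0.1],[-0.152,0,0]],[[0,-1.4,0.2],[-0.304,0,0]],[[0,-2.1,0.3],[-0.456,0,0]],[[0,-2.8,0.5],[-0.608,0,0]],[[0,-3.6,0.6],[-0.76,0,0]]]'
python3 - <<'E'
from h import *
goal([.4814,.3685,.28],96.3)
E
```

```text
t: 26.3
tool_pos: [0.631, 0.0168, 0.2797]
tool_rot: [3.134, -0.156, 0.001]
contact_force: [-0.8, -0.1, -3.2]
opening: 0.0112
grip_force: 78.6
at [0.631  0.0168 0.2797] shift cm [-18.38 -33.51  -0.16] turn [ 0.003 -0.001 -0.21 ]
```

```bash
python3 -m handwheel '[[[-2,-3.6,0],[0,0,0]],[[-4.2,-7.6,0],[0,0,0]],[[-6.4,-11.6,0],[0,0,0]],[[-8.6,-15.6,0],[0,0,0]],[[-10.8,-19.6,0],[0,0,0]]]' | head -2
python3 -m handwheel '[[[-2,-3.7,0],[0,0,-0.05]],[[-4,-7.4,0],[0,0,-0.1]],[[-6,-11,0],[0,0,-0.15]],[[-7.6,-13.9,0],[0,0,-0.21]],[[-7.6,-13.9,0],[0,0,-0.21]]]' | head -3
python3 - <<'E'
from h import *
goal([.4814,.3685,.037],96.3)
E
```

```text
t: 26.92
tool_pos: [0.5419, 0.2237, 0.2788]
t: 27.55
tool_pos: [0.4796, 0.3699, 0.2786]
tool_rot: [-3.135, -0.179, 0.002]
at [0.4796 0.3699 0.2786] shift cm [ 0.19  0.19 24.16] turn [-0.001  0.001  0.004]
```

```bash
python3 -m handwheel '[[[0.2,0.2,5],[0,0,0]],[[0.2,0.2,10],[0,0,0]],[[0.2,0.2,15],[0,0,0]],[[0.2,0.2,19],[0,0,0]],[[0.2,0.2,22],[0,0,0]]]' | head -2
python3 -m handwheel '[[[0,0,0.7],[0,0,0]],[[0,0,1.4],[0,0,0]],[[0,0,2.1],[0,0,0]],[[0,0,2.3],[0,0,0]],[[0,0,2.3],[0,0,0]]]'
python3 -m handwheel '[[[0,0,0],[0,0,0]],[[0,0,0],[0,0,0]],[[0,0,0],[0,0,0]],[[0,0,0],[0,0,0]],[[0,0,0],[0,0,0]]]' -1
python3 -m handwheel '[[[0,0,-3],[0,0,0]],[[0,0,-8],[0,0,0]],[[0,0,-14],[0,0,0]],[[0,0,-14],[0,0,0]],[[0,0,-14],[0,0,0]]]'
python3 - <<'E'
from h import *
print(ctrl.get_obs()["q"].round(2)); snap("side","k",(160,60,460,360),2)
for n in ["tray","tray_lip","mat","tray_grip"]:
    for r in ctrl.landmark_of("side",n)[:1]: print(n,round(r["score"],2),px2w("side",r["position"],{"tray_grip":.053}.get(n,.005)).round(3))
ctrl.get_image("top")
for r in ctrl.landmark_of("top","peg1")[:9]: print(round(r["score"],2),np.round(r["position"]),px2w("top",r["position"],.009).round(3))
E
```

```text
t: 28.18
tool_pos: [0.4826, 0.3648, 0.0564]
t: 28.8
tool_pos: [0.4837, 0.3664, 0.0366]
tool_rot: [-3.136, -0.174, -0.002]
contact_force: [-0.2, 0.2, -3.2]
opening: 0.0111
grip_force: 78.9
t: 29.42
tool_pos: [0.4833, 0.3661, 0.0358]
tool_rot: [-3.137, -0.174, -0.0]
contact_force: [-0.0, 1.0, -0.1]
opening: 0.0854
grip_force: 0.0
t: 30.05
tool_pos: [0.4831, 0.366, 0.1757]
tool_rot: [3.137, 0.174, 0.0]
contact_force: [-1.1, -0.7, -1.0]
opening: 0.0856
grip_force: 0.0
[ 0.53  0.05  1.71 -0.    1.38  1.99]
tray 0.63 [0.491 0.285 0.005]
tray_lip 0.78 [0.506 0.198 0.005]
tray_grip 0.7 [0.467 0.142 0.053]
0.97 [493. 236.] [ 0.566 -0.417  0.009]
0.87 [214. 348.] [0.289 0.307 0.009]
0.85 [424. 220.] [ 0.61  -0.239  0.009]
0.81 [422. 206.] [ 0.648 -0.236  0.009]
0.8 [294. 272.] [0.479 0.102 0.009]
0.73 [419. 241.] [ 0.555 -0.225  0.009]
0.71 [255. 200.] [0.669 0.201 0.009]
0.21 [344. 230.] [ 0.587 -0.031  0.009]
```

View pics/k.png

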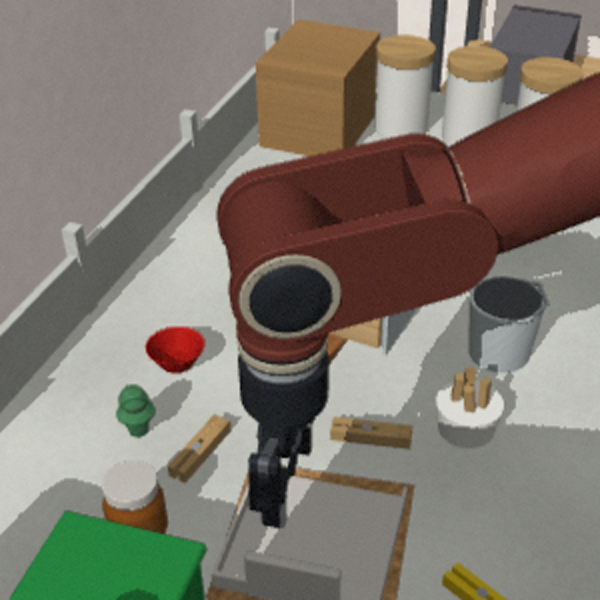

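The tray lies flat and empty on its mat. The loose pegs remain at about (.669,.199), (.479,.105) and (.566,-.415).

```bash
python3 -m handwheel '[[[0,0,0],[0,0,-0.18]],[[0,0,0],[0,0,-0.36]],[[0,0,0],[0,0,-0.54]],[[0,0,0],[0,0,-0.72]],[[0,0,0],[0,0,-0.9]]]' -0.2|head -2
python3 -m handwheel '[[[0,0,0],[0,0,-0.18]],[[0,0,0],[0,0,-0.36]],[[0,0,0],[0,0,-0.4]],[[0,0,0],[0,0,-0.4]]]'
cat >> h.py <<'E'
def fitpegs():
    im=ctrl.get_image("top"); hsv=cv2.cvtColor(im,cv2.COLOR_BGR2HSV)
    m=((hsv[...,0]<25)&(hsv[...,1]>75)&(hsv[...,2]>60)).astype(np.uint8)
    n,lab,st,ce=cv2.connectedComponentsWithStats(m)
    for i in range(1,n):
        if 150<st[i,4]<500:
            pts=np.array([px2w("top",p,.018)[:2] for p in np.argwhere(lab==i)[:,::-1]]).astype(np.float32)
            (c,wh,a)=cv2.minAreaRect(pts)
            if max(wh)<.125 and min(wh)>.015 and -.5<c[1]<.4: print("peg",np.round(c,3),np.round(wh,3),"long",round(a if wh[0]>wh[1] else a+90,1))
E
python3 - <<'E'
from h import *
fitpegs(); goal([.669,.199,.1],-9.4)
E
```

```text
t: 31.02
tool_pos: [0.4831, 0.366, 0.1753]
t: 31.52
tool_pos: [0.4831, 0.366, 0.1754]
tool_rot: [-2.392, -2.036, 0.001]
contact_force: [0.4, 0.0, -0.6]
opening: 0.0514
grip_force: 0.0
peg [0.669 0.202] [0.099 0.024] long 82.7
peg [ 0.65  -0.235] [0.1   0.025] long 77.6
peg [ 0.609 -0.231] [0.101 0.024] long 84.8
peg [ 0.566 -0.411] [0.029 0.099] long 172.6
peg [ 0.553 -0.225] [0.101 0.023] long 83.5
peg [0.481 0.105] [0.096 0.023] long 11.3
peg [0.29  0.298] [0.026 0.102] long 154.7
peg [ 0.079 -0.048] [0.079 0.031] long 63.5
at [0.4831 0.3661 0.1754] shift cm [-13.52  21.03   7.54] turn [-0.     0.     0.003]
```

```bash
python3 -m handwheel '[[[-2.7,4.2,0],[0,0,0]],[[-5.4,8.4,0],[0,0,0]],[[-8.1,12.6,0],[0,0,0]],[[-10.8,16.8,0],[0,0,0]],[[-13.3,21,0],[0,0,0.03]]]'|head -2
python3 - <<'E'
from h import *
goal([.669,.201,.004],-7.5)
E
```

```text
t: 32.2
tool_pos: [0.6705, 0.2002, 0.1756]
at [0.6705 0.2002 0.1756] shift cm [ 0.05 -0.16 17.16] turn [-0.    -0.    -0.061]
```

```bash
python3 -m handwheel '[[[0.1,-0.2,5],[0,0,-0.06]],[[0.1,-0.2,10],[0,0,-0.06]],[[0.1,-0.2,14],[0,0,-0.06]],[[0.1,-0.2,17],[0,0,-0.06]],[[0.1,-0.2,17],[0,0,-0.06]]]'|head -2
python3 -m handwheel '[[[0,0,0],[0,0,0]],[[0,0,0],[0,0,0]],[[0,0,0],[0,0,0]],[[0,0,0],[0,0,0]]]' 1 40
python3 -m handwheel '[[[0,0,-5],[0,0,0]],[[0,0,-10],[0,0,0]],[[0,0,-15],[0,0,0]],[[0,0,-15],[0,0,0]]]'
python3 - <<'E'
from h import *
goal([.676,-.138,.155],-7.5)
E
```

```text
t: 32.83
tool_pos: [0.6647, 0.2021, 0.0019]
t: 33.33
tool_pos: [0.6694, 0.2031, 0.0085]
tool_rot: [2.36, 2.071, 0.006]
contact_force: [-0.4, -1.0, 6.9]
opening: 0.0229
grip_force: 42.6
t: 33.83
tool_pos: [0.671, 0.2034, 0.1632]
tool_rot: [2.356, 2.069, 0.016]
contact_force: [0.0, -0.5, 0.1]
opening: 0.0228
grip_force: 41.8
at [0.671  0.2034 0.1632] shift cm [-33.79   4.91   0.75] turn [ 0.011 -0.004  0.001]
```

```bash
python3 -m handwheel '[[[-6,0.8,0],[0,0,0]],[[-12,1.7,0],[0,0,0]],[[-18,2.6,0],[0,0,0]],[[-24,3.5,0],[0,0,0]],[[-30,4.4,0],[0,0,0]]]'|head -2
python3 -m handwheel '[[[-3.8,0.5,0],[0,0,0]],[[-3.8,0.5,4],[0,0,0]],[[-3.8,0.5,8],[0,0,0]],[[-3.8,0.5,10.5],[0,0,0]],[[-3.8,0.5,10.5],[0,0,0]]]'
python3 -m handwheel '[[[0,0,0],[0,0,0]],[[0,0,0],[0,0,0]],[[0,0,0],[0,0,0]]]' -0.2
python3 -m handwheel '[[[0,0,-5],[0,0,0]],[[0,0,-10],[0,0,0]],[[0,0,-14],[0,0,0]],[[0,0,-14],[0,0,0]]]'|head -2
python3 - <<'E'
from h import *
print(ctrl.get_obs()["q"].round(2));fitpegs(); goal([.566,-.414,.17],82.6)
E
```

```text
t: 34.45
tool_pos: [0.6713, -0.1021, 0.1543]
t: 35.08
tool_pos: [0.6692, -0.1378, 0.0462]
tool_rot: [-2.356, -2.068, 0.007]
contact_force: [0.4, -0.8, 0.3]
opening: 0.0225
grip_force: 41.8
t: 35.45
tool_pos: [0.6733, -0.139, 0.0525]
tool_rot: [2.359, 2.071, 0.002]
contact_force: [-0.2, 0.3, -0.0]
opening: 0.0509
grip_force: 0.0
t: 35.95
tool_pos: [0.6752, -0.1396, 0.1975]
[-0.31  0.22  1.49  0.    1.42 -0.18]
peg [ 0.567 -0.411] [0.029 0.099] long 171.9
peg [0.481 0.105] [0.096 0.023] long 11.3
peg [0.29  0.298] [0.026 0.1  ] long 154.4
at [ 0.6737 -0.1392  0.1941] shift cm [-28.65  -7.13   2.4 ] turn [ 0.005 -0.004  1.57 ]
```

```bash
python3 -m handwheel '[[[-5.8,-1.4,0],[0,0,0]],[[-11.6,-2.8,0],[0,0,0]],[[-17.4,-4.2,0],[0,0,0]],[[-23,-5.6,0],[0,0,0]],[[-28.6,-7.1,0],[0,0,0]]]' |head -2
python3 -m handwheel '[[[0,0,0],[0,0,0.17]],[[0,0,0],[0,0,0.34]],[[0,0,0],[0,0,0.51]],[[0,0,0],[0,0,0.68]],[[0,0,0],[0,0,0.85]]]'|head -2
python3 -m handwheel '[[[0,0,0],[0,0,0.17]],[[0,0,0],[0,0,0.34]],[[0,0,0],[0,0,0.51]],[[0,0,0],[0,0,0.68]],[[0,0,0],[0,0,0.71]]]'|head -2
python3 - <<'E'
from h import *
fitpegs(); goal([.567,-.413,.004],82)
E
```

```text
t: 36.62
tool_pos: [0.5633, -0.4141, 0.1884]
t: 37.25
tool_pos: [0.5641, -0.4124, 0.1882]
t: 37.88
tool_pos: [0.5642, -0.4125, 0.1886]
peg [ 0.609 -0.231] [0.101 0.024] long 84.9
peg [ 0.566 -0.411] [0.029 0.099] long 172.4
peg [ 0.553 -0.225] [0.101 0.024] long 83.6
peg [0.482 0.105] [0.096 0.023] long 11.2
peg [0.291 0.298] [0.026 0.101] long 154.9
peg [0.058 0.222] [0.033 0.115] long 138.2
peg [ 0.077 -0.042] [0.059 0.026] long 43.3
at [ 0.5643 -0.4126  0.189 ] shift cm [ 0.31  0.04 18.5 ] turn [-0.002  0.002  0.021]
```

```bash
python3 -m handwheel '[[[0.3,0,5],[0,0,0.02]],[[0.3,0,10],[0,0,0.02]],[[0.3,0,15],[0,0,0.02]],[[0.3,0,18.4],[0,0,0.02]],[[0.3,0,18.4],[0,0,0.02]]]'|head -2
python3 -m handwheel '[[[0,0,0],[0,0,0]],[[0,0,0],[0,0,0]],[[0,0,0],[0,0,0]],[[0,0,0],[0,0,0]]]' 1 40
python3 -m handwheel '[[[0,0,-5],[0,0,0]],[[0,0,-10],[0,0,0]],[[0,0,-16],[0,0,0]],[[0,0,-18],[0,0,0]],[[0,0,-18],[0,0,0]]]'
python3 - <<'E'
from h import *
c,s=np.cos(-.0989),np.sin(-.0989)
w=lambda x,y:[.6124+c*x-s*y,-.1718+s*x+c*y]
print(w(-.04,-.07),w(-.055,.03)); goal(w(-.02,.015)+[.17],82)
E
```

```text
t: 38.55
tool_pos: [0.5651, -0.411, 0.0018]
t: 39.05
tool_pos: [0.5694, -0.4148, 0.0097]
tool_rot: [3.131, -0.218, 0.006]
contact_force: [-0.5, -0.1, 6.3]
opening: 0.0225
grip_force: 42.3
t: 39.67
tool_pos: [0.5686, -0.4142, 0.1891]
tool_rot: [3.131, -0.218, 0.005]
contact_force: [-0.6, -0.4, -0.8]
opening: 0.0225
grip_force: 41.6
[np.float64(0.5656837451664732), np.float64(-0.23750838252710976)] [np.float64(0.560630929654576), np.float64(-0.13651596174513858)]
at [ 0.5686 -0.4142  0.1891] shift cm [ -1.09 -26.03   1.85] turn [ 0.002 -0.003  0.   ]
```

```bash
python3 -m handwheel '[[[-0.4,-5.4,0],[0,0,0]],[[-0.8,-10.9,0],[0,0,0]],[[-1.2,-16.4,0],[0,0,0]],[[-1.6,-21.9,0],[0,0,0]],[[-2.1,-27.3,0],[0,0,0]]]'|head -2
python3 -m handwheel '[[[0,0,0],[0,0,0]],[[0,0,4],[0,0,0]],[[0,0,8],[0,0,0]],[[0,0,12],[0,0,0]],[[0,0,13.3],[0,0,0]]]'
python3 -m handwheel '[[[0,0,0],[0,0,0]],[[0,0,0],[0,0,0]],[[0,0,0],[0,0,0]]]' -0.2
python3 -m handwheel '[[[0,0,-5],[0,0,0]],[[0,0,-10],[0,0,0]],[[0,0,-14],[0,0,0]],[[0,0,-14],[0,0,0]]]'|head -2
python3 - <<'E'
from h import *
print(ctrl.get_obs()["q"].round(2));fitpegs(); goal([.482,.105,.17],101.3)
E
```

```text
t: 40.3
tool_pos: [0.5832, -0.1379, 0.1829]
t: 40.92
tool_pos: [0.5812, -0.1398, 0.0482]
tool_rot: [-3.131, 0.22, 0.014]
contact_force: [-1.6, -0.2, 0.7]
opening: 0.0228
grip_force: 41.6
t: 41.3
tool_pos: [0.5864, -0.1408, 0.0559]
tool_rot: [3.133, -0.218, 0.005]
contact_force: [-0.2, 0.4, 0.3]
opening: 0.0518
grip_force: 0.0
t: 41.8
tool_pos: [0.588, -0.1413, 0.2007]
[-0.36  0.02  1.7  -0.    1.41  1.35]
peg [ 0.554 -0.215] [0.081 0.023] long 83.4
peg [0.481 0.106] [0.095 0.023] long 10.9
peg [0.29  0.298] [0.026 0.1  ] long 154.0
peg [0.001 0.273] [0.042 0.071] long 133.4
at [ 0.5865 -0.1407  0.1975] shift cm [-13.77 -22.89   2.64] turn [ 0.002 -0.006 -0.336]
```

```bash
python3 -m handwheel '[[[-2.8,-4.6,0],[0,0,-0.07]],[[-5.5,-9.2,0],[0,0,-0.14]],[[-8.3,-13.8,0],[0,0,-0.21]],[[-11,-18.4,0],[0,0,-0.28]],[[-13.8,-22.9,0],[0,0,-0.335]]]'|head -2
python3 -m handwheel '[[[0,0,0],[0,0,0]],[[0,0,0],[0,0,0]]]' |head -2
python3 - <<'E'
from h import *
fitpegs(); goal([.481,.105,.004],101.2)
E
```

```text
t: 42.48
tool_pos: [0.4784, 0.1071, 0.1925]
t: 42.72
tool_pos: [0.4798, 0.1055, 0.193]
peg [ 0.579 -0.136] [0.024 0.097] long 171.1
peg [ 0.609 -0.231] [0.1   0.024] long 84.9
peg [0.58  0.246] [0.112 0.042] long 89.1
peg [ 0.553 -0.225] [0.101 0.023] long 83.5
peg [ 0.077 -0.051] [0.072 0.03 ] long 63.5
at [0.4801 0.105  0.1932] shift cm [1.100e-01 1.000e-02 1.892e+01] turn [ 0.     0.001 -0.001]
```

```bash
python3 -m handwheel '[[[0.1,0,5],[0,0,0]],[[0.1,0,10],[0,0,0]],[[0.1,0,15],[0,0,0]],[[0.1,0,18.8],[0,0,0]],[[0.1,0,18.8],[0,0,0]]]'|head -2
python3 -m handwheel '[[[0,0,0],[0,0,0]],[[0,0,0],[0,0,0]],[[0,0,0],[0,0,0]],[[0,0,0],[0,0,0]]]' 1 40
python3 -m handwheel '[[[0,0,-5],[0,0,0]],[[0,0,-10],[0,0,0]],[[0,0,-16],[0,0,0]],[[0,0,-18],[0,0,0]],[[0,0,-18],[0,0,0]]]'
python3 - <<'E'
from h import *
c,s=np.cos(-.0989),np.sin(-.0989)
goal([.6124+c*-.02-s*-.02,-.1718+s*-.02+c*-.02,.17],84.3)
E
```

```text
t: 43.4
tool_pos: [0.4781, 0.1044, 0.0022]
t: 43.9
tool_pos: [0.4833, 0.1058, 0.0083]
tool_rot: [3.126, 0.307, 0.007]
contact_force: [0.2, -0.2, 6.6]
opening: 0.0231
grip_force: 42.1
t: 44.52
tool_pos: [0.4819, 0.1061, 0.1876]
tool_rot: [3.126, 0.307, 0.006]
contact_force: [0.3, 0.6, -0.3]
opening: 0.0225
grip_force: 41.4
at [0.4819 0.1061 0.1876] shift cm [ 4.89 31.13  1.79] turn [-0.    -0.004  0.295]
```

```bash
python3 -m handwheel '[[[1,6.2,0],[0,0,0]],[[2,12.3,0],[0,0,0]],[[3,18.5,0],[0,0,0]],[[4,24.7,0],[0,0,0]],[[4.9,30.5,0],[0,0,0]]]'|head -2
python3 -m handwheel '[[[0,0.6,0],[0,0,0.15]],[[0,0.6,0],[0,0,0.29]],[[0,0.6,4],[0,0,0.29]],[[0,0.6,8],[0,0,0.29]],[[0,0.6,11],[0,0,0.29]]]'
python3 -m handwheel '[[[0,0,0],[0,0,0]],[[0,0,0],[0,0,0]],[[0,0,0],[0,0,0]]]' -0.2
python3 -m handwheel '[[[0,0,-5],[0,0,0]],[[0,0,-10],[0,0,0]],[[0,0,-14],[0,0,0]],[[0,0,-14],[0,0,0]]]'|head -2
python3 -m handwheel '[[[-3,5,0],[0,0,0]],[[-6,10,0],[0,0,0]],[[-9,15,0],[0,0,0]],[[-12,20,0],[0,0,0]],[[-15,25,0],[0,0,0]]]'|head -2
python3 - <<'E'
from h import *
fitpegs(); a=cv2.resize(ctrl.get_image("top")[140:370,130:520],(780,460)); b=ctrl.get_image("side")[120:380,160:460]
cv2.imwrite("pics/l.png",a)
b=cv2.resize(b,(346,300)); out=np.zeros((600,800,3),np.uint8); out[:300,:508]=cv2.resize(a,(508,300)); out[300:,:346]=b
out[300:,360:800]=cv2.resize(ctrl.get_image("top")[150:270,320:496],(440,300),interpolation=cv2.INTER_CUBIC)
cv2.imwrite("pics/m.png",out)
for cam in("top","side"):
    for n in("peg1","wedge","tray","tray_lip","flap_foot"):
        for r in ctrl.landmark_of(cam,n)[:8 if n=="peg1" else 1]: print(cam,n,round(r["score"],2),px2w(cam,r["position"],.01).round(3))
E
```

```text
t: 45.15
tool_pos: [0.5873, -0.1851, 0.1819]
t: 45.78
tool_pos: [0.5865, -0.1882, 0.0699]
tool_rot: [-3.135, 0.148, 0.011]
contact_force: [0.5, -0.2, 0.2]
opening: 0.0222
grip_force: 41.3
t: 46.15
tool_pos: [0.5907, -0.1901, 0.0775]
tool_rot: [3.137, -0.148, 0.004]
contact_force: [-0.1, -0.3, 0.8]
opening: 0.0513
grip_force: 0.0
t: 46.65
tool_pos: [0.5925, -0.1909, 0.2232]
t: 47.28
tool_pos: [0.4154, -0.4256, 0.2157]
peg [ 0.579 -0.136] [0.024 0.097] long 171.5
peg [0.283 0.301] [0.026 0.083] long 154.3
peg [0.097 0.194] [0.033 0.106] long 136.6
peg [ 0.078 -0.05 ] [0.067 0.026] long 60.4
peg [-0.02   0.081] [0.057 0.026] long 89.7
top peg1 0.93 [ 0.576 -0.187  0.01 ]
top peg1 0.93 [0.291 0.463 0.01 ]
top peg1 0.82 [ 0.56  -0.222  0.01 ]
top peg1 0.75 [0.303 0.311 0.01 ]
top peg1 0.7 [ 0.678 -0.138  0.01 ]
top peg1 0.62 [ 0.642 -0.232  0.01 ]
top peg1 0.61 [ 0.609 -0.232  0.01 ]
top peg1 0.59 [ 0.576 -0.138  0.01 ]
top wedge 0.58 [ 0.59 -0.03  0.01]
top tray 0.88 [0.479 0.277 0.01 ]
top tray_lip 0.85 [0.504 0.199 0.01 ]
top flap_foot 0.77 [ 0.618 -0.05   0.01 ]
side peg1 0.71 [ 0.582 -0.2    0.01 ]
side peg1 0.66 [0.292 0.294 0.01 ]
side peg1 0.66 [0.294 0.471 0.01 ]
side peg1 0.61 [ 0.585 -0.131  0.01 ]
side peg1 0.52 [ 0.563 -0.222  0.01 ]
side peg1 0.5 [ 0.678 -0.142  0.01 ]
side peg1 0.46 [ 0.65  -0.234  0.01 ]
side peg1 0.43 [ 0.618 -0.239  0.01 ]
side wedge 0.74 [ 0.599 -0.017  0.01 ]
side tray 0.97 [0.489 0.288 0.01 ]
side flap_foot 0.75 [ 0.625 -0.059  0.01 ]
```

View pics/m.png

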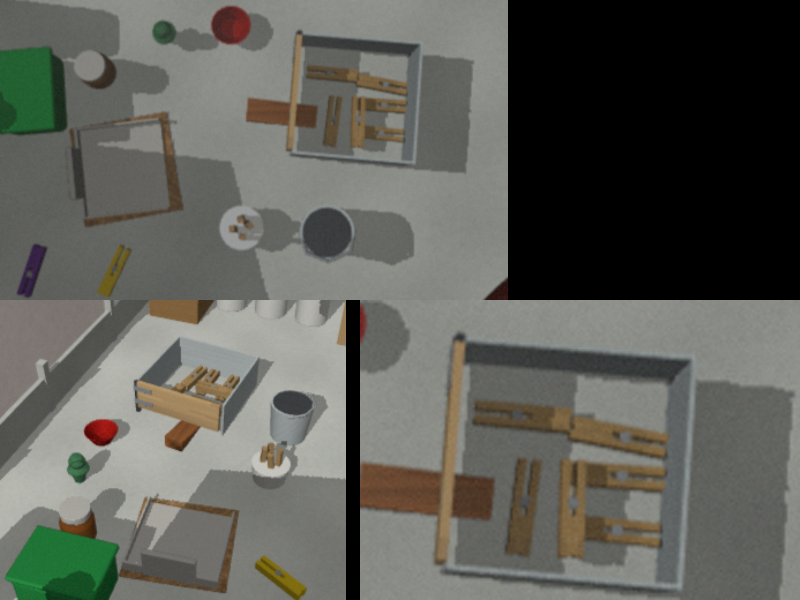

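All six pegs are in the bay, the flap is shut on the wedge and the tray is flat on its mat. One last check for a stray seventh peg, then hand in.

```bash
python3 - <<'E'
from h import *
n=0
for cam in("top","side"):
    ctrl.get_image(cam)
    for r in ctrl.look_for(cam,"peg4")[6:]:
        p=px2w(cam,r["position"],.01); print(cam,round(r["score"],2),p.round(3))
        known=min(np.hypot(*(p[:2]-q)) for q in([.291,.463],[.3,.305]))<.05 or (.48<p[0]<.74 and -.31<p[1]<-.03)
        n+=(not known and r["score"]>.45)
print("strays",n)
if n==0: print(ctrl.finish_job())
E
```

```text
top 0.64 [ 0.676 -0.134  0.01 ]
top 0.53 [ 0.574 -0.136  0.01 ]
side 0.42 [ 0.662 -0.167  0.01 ]
strays 0
the job is handed in; nothing more can be done
None
```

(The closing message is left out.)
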